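Hold the field probe at the middle of the coil

ROBOT

A 6-joint arm with a two-finger parallel gripper is mounted at the origin on a cart in front of the work surface, level with it; the furniture and walls round the work are solid. World frame = base frame: x ahead of the robot, y to its left, z up, the work surface at z = 0. Lengths are in m, angles in rad, forces in N, time in s.
With the tool pointing down it reaches from about 0.275 to 0.775 m from the base axis. Payload 14.6 kg.
Tool frame: the origin (TCP) lies midway between the tips of the shut fingers; the grasp point (between the pads) lies 19 mm behind it; y points along the fingers, x is the direction in which the jaws open and shut, and the axes are right-handed (so a half turn about y gives the same grasp; the last joint's range is limited). The gripper opens to 85 mm and grips with 20 to 120 N. Pads are 22 mm wide; open, the fingers measure 114 mm over their backs; the gripper's body (76 mm by 85 mm) begins 54 mm behind the grasp point. The pads swing forward as they close: fully open they stand 13 mm farther back than shut.
Start: joints at [1.189, 0.263, -0.048, 1.259, 0, 1.415], TCP at [0.118, 0.512, 0.231] pointing down, gripper open.
Joint ranges: [-2.65, 2.65], [-0.89, 1.7], [-1.18, 1.37], [-2.13, 2.11], [-1.35, 1.29], [-3.14, 3.14]. Speed limits (rad/s): [1.89, 1.89, 2.57, 2.79, 3.14, 3.14].

INTERFACE

Orientations are given as a rotation vector (axis times angle).
In Python, from plant import status, imaging, ctrl gives the robot as it stands. The module is installed in compiled form; this text tells all that it offers.
- The arm moves only by the shell command python3 -m crank 'ROWS' [FORCE]. ROWS is JSON, a list of rows, each an object of numbers: "hand": the opening, from 0 (shut) to 1 (fully open); "x", "y", "z": the shift along the tool's x, y, z as a fraction of full scale; "ax", "ay", "az": the turn, a rotation vector about the tool's x, y, z as a fraction of full scale. In form: [{"hand": .., "x": .., "y": .., "z": .., "ax": .., "ay": .., "az": ..}, ...]. A call has exactly 5 rows; each row shifts and turns the commanded pose from where the row before left it, along the tool's axes as they then stand; what a row does not reach is not made up. Full scale, the value 1, is 6 cm for a shift and 8 degrees for a turn. A row lasts 1/8 s, in which the tool goes at most 62.5 mm and 10.7 degrees, less where a joint would pass 70% of its speed; a pose out of reach is approached as far as the arm can. A call with a number of a shift or a turn outside -1 to 1 is refused whole. A call with a gripper value outside its range is refused whole. The fingers move at their own pace and stop on an object; FORCE is the grip in N (left out, the last holds). Time passes only in rows, so rows that do not move let the fingers close, or fill a call up. It gives the time, the measured TCP pose, the force and the opening at its end, in the units of the state.
- status.get_state(): the state, without advancing time (a new reading comes with each control period).
- imaging.capture(name): name is "scene" or "top"; returns a dict with "image" (420x560x3 uint8, red, green, blue), "mtx" (3x3 intrinsics, pixels), "position" and "rotation" of the camera in the world. Camera axes: x right, y up, looking along -z (the intrinsics and any distortion apply to the point x, -y, -z); pixel columns grow to the right and rows downward; lengths in m; the calibration is good to about 2 mm. A picture is of the moment at which its call begins. There is no depth.
- ctrl.sign_off(): hands the job in, once; it reports no verdict.
The state is a dict: "t": time; "qpos": joint angles; "joint_velocities": joint speeds; "effort": joint torques, N m; "eef_pos": TCP position; "eef_rot": TCP orientation; "contact_force": force on the tool from outside, world axes, zero at the start; "ft_torque": the same for the moment, N m; "grip_width": finger opening in m.
Only numpy, scipy, OpenCV 4.12 (cv2) and the standard library are available. Lean on these libraries where they do the work, as an engineer would, in place of code of your own. Each camera call takes 0.05 s, during which the arm holds its last target.

TASK

Measure the magnetic field at the middle of the battery-powered coil: first switch the coil on by pushing its red toggle fully over towards the green lamp, then lift the probe out of its stand and lower its stem straight down the hole in the coil, without the probe ever touching the coil unit, until the yellow ring on the stem is level with the coil's top face. Finish still holding the probe there in the gripper, steady, upright and in the centre of the hole; leave the hand lens, the charger, the carton and the brown rock where they are.

Things in the scene. Friction and masses are not known exactly. Their poses are not given: they have to be found in the camera images.
- coil_unit: Coil on light grey battery base, fixed. Base 130 (x) x 210 (y) x 28 mm high, origin at the centre of its underside; x to its back, y left, z up. Copper coil on top, centred 50 mm to +y: 70 mm high, black flanges 80 mm across, top face 98 mm above the table, upright bore 20 mm wide, 70 mm deep. Toggle switch 55 mm to -y; green lamp 38 mm to +x of it. All else stands under 5 mm above the base's top.
- coil_mouth (a point): Centre of the coil's bore at the level of its top face, 98 mm above the table; axes as coil_unit.
- coil_centre (a point): Middle of the coil on the bore's axis, 35 mm below coil_mouth: where the probe's tip belongs; axes as coil_unit.
- toggle_pivot (a point): Pivot of the toggle, 30 mm above the table, 2 mm above the housing top; does not move; axes as coil_unit. The toggle swings about coil_unit's y axis through this point.
- toggle_tip (a point): Free end of the red toggle bat, 36 mm from the pivot; the bat is 9 mm thick over its outer half (6 mm steel below that). It moves with the toggle.
- coil_switch (a joint): Angle of the toggle: at 0 (off) it leans 0.45 rad from upright to coil_unit's -x; at its stop, 0.90 rad (on), it leans 0.45 rad to +x, towards the green lamp. It stays where it is left; about 0.04 N m turns it (some 2 N at the middle of the bat).
- probe: Field probe, 163 mm long, 90 g, loose, upright in its stand. Origin at the stem's tip, z up the stem. Stem 8 mm thick, 88 mm long; thin yellow ring 35 mm above the tip. Handle: dark block 26 (x) x 20 (y) mm, 88 to 163 mm above the tip, small display and orange button on its -x side, orange band near the top. Grip across the 20 mm (its +y and -y faces), e.g. 128 mm above the tip.
- probe_stand: Probe stand, fixed: round steel foot 84 mm across, origin at the centre of its underside; a black sleeve 21 mm thick with a 12 mm bore rises to 110 mm above the table. The probe's stem hangs in the sleeve, tip 22 mm above the table, the handle resting on the sleeve's top. Lift the probe 88 mm straight up to clear the sleeve.
- magnifier: Bystander: hand lens with a black handle lying flat, 62 x 148 x 9 mm, origin at the centre of its underside.
- charger: Bystander: black plug-in charger block, 42 x 62 x 30 mm, origin at the centre of its underside.
- carton: Bystander: slim white carton lying flat, 173 x 29 x 26 mm, origin at the centre of its underside.
- brown_rock: Bystander: lump of yellow-brown rock, 40 x 56 x 26 mm, origin at the centre of its underside.
Not all that is in view belongs to the job. What is shaped like the probe but blue is not meant.

How it is judged:
By the outcome, as a careful person would: the job done as asked, in the order asked, and still so for the second after the job is handed in, while the arm keeps its last pose, push and grip.
It also fails if it takes over 53 s, if anything falls off the work surface, if the arm or the gripper's body presses on something with over 40 N, if the wrist force passes 120 N, or if a joint passes its speed limit or range.

## Working session

There is one attempt and no reset: what is moved stays moved. The work goes in short steps, Python scripts to look and compute and a shell command to move; the robot and the scene stay as the last step left them, time stands still between calls to the robot, and variables do not carry over. Pictures are saved under pics/ and viewed, and the job is handed in when it is done.

```bash
mkdir -p pics; cat > h.py <<'E'
import numpy as np, cv2
from plant import status, imaging, ctrl
def shot(cam,name):
    d=imaging.capture(cam)
    cv2.imwrite('pics/%s.png'%name,d['image'][:,:,::-1])
    np.savez('pics/%s.npz'%name,**{k:np.asarray(v) for k,v in d.items()})
    return d
def load(name): 
    return dict(np.load('pics/%s.npz'%name,allow_pickle=True))
def ray(d,u,v):
    K=d['mtx']; p=np.linalg.solve(K,[u,v,1.0]); 
    R=np.asarray(d['rotation'])
    if R.shape!=(3,3): R=cv2.Rodrigues(R)[0]
    r=R@np.array([p[0],-p[1],-1.0]); return np.asarray(d['position']),r/np.linalg.norm(r)
def onz(d,u,v,z):
    o,r=ray(d,u,v); return o+r*(z-o[2])/r[2]
def proj(d,P):
    R=np.asarray(d['rotation']); c=R.T@(np.asarray(P)-d['position']); q=d['mtx']@np.array([c[0],-c[1],-c[2]]); return q[:2]/q[2]
E
python3 - <<'E'
from h import *
for c in('scene','top'):
    d=shot(c,c+'0'); print({k:v for k,v in d.items() if k!='image'})
print(status.get_state())
E
```

```text
{'mtx': array([[518.86236859,   0.        , 283.72937998],
       [  0.        , 518.86236859, 214.3957261 ],
       [  0.        ,   0.        ,   1.        ]]), 'position': array([-0.15567889, -0.74638284,  1.03815028]), 'rotation': array([ 0.70152408, -0.34483996, -0.82429837])}
{'mtx': array([[474.55081566,   0.        , 283.03497202],
       [  0.        , 474.55081566, 212.64808765],
       [  0.        ,   0.        ,   1.        ]]), 'position': array([ 0.43794283, -0.1820111 ,  1.2629597 ]), 'rotation': array([ 0.0380928 , -0.05699007, -1.58905742])}
{'t': 0.1, 'qpos': array([ 1.18869908e+00,  2.63511211e-01, -4.87919133e-02,  1.25940946e+00,
       -2.45050751e-05,  1.41549365e+00]), 'joint_velocities': array([-1.07563804e-04, -3.45918232e-03,  3.16557685e-03, -7.04846722e-04,
       -2.43282650e-04,  3.62276171e-05]), 'effort': array([ 3.10187126e-03, -6.38578391e+01,  3.85064900e+01,  1.00308680e-02,
       -1.29441960e-04,  1.11609205e-05]), 'eef_pos': array([0.11798286, 0.51135485, 0.23088439]), 'eef_rot': array([-1.30846406, -1.03993347,  1.04124482]), 'contact_force': array([-0.10535343, -0.41503102, -0.30597744]), 'ft_torque': array([-0.0650114 , -0.00159542, -0.01312734]), 'grip_width': 0.0854244510702506}
```

View pics/scene0.png

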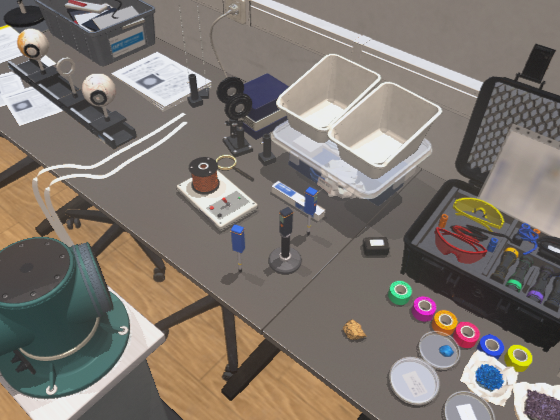

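View pics/top0.png

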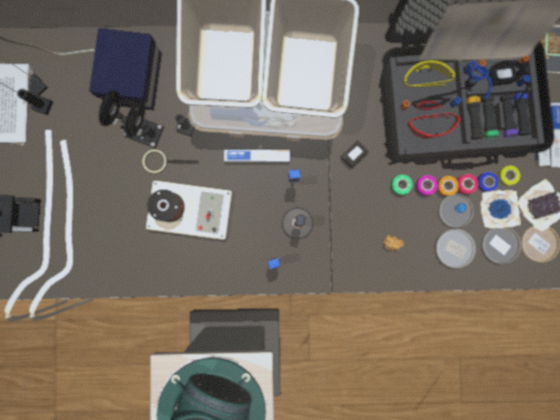

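```bash
python3 -c "
import cv2;from scipy.spatial.transform import Rotation as R
import numpy as np
print(R.from_rotvec([-1.30846406, -1.03993347,  1.04124482]).as_matrix().round(3))
cv2.imwrite('pics/topz.png',cv2.resize(cv2.imread('pics/top0.png')[60:330,160:520],None,fx=2.2,fy=2.2,interpolation=cv2.INTER_CUBIC))"
```

```text
[[ 0.225 -0.    -0.974]
 [ 0.974 -0.001  0.225]
 [-0.001 -1.     0.   ]]
```

View pics/topz.png

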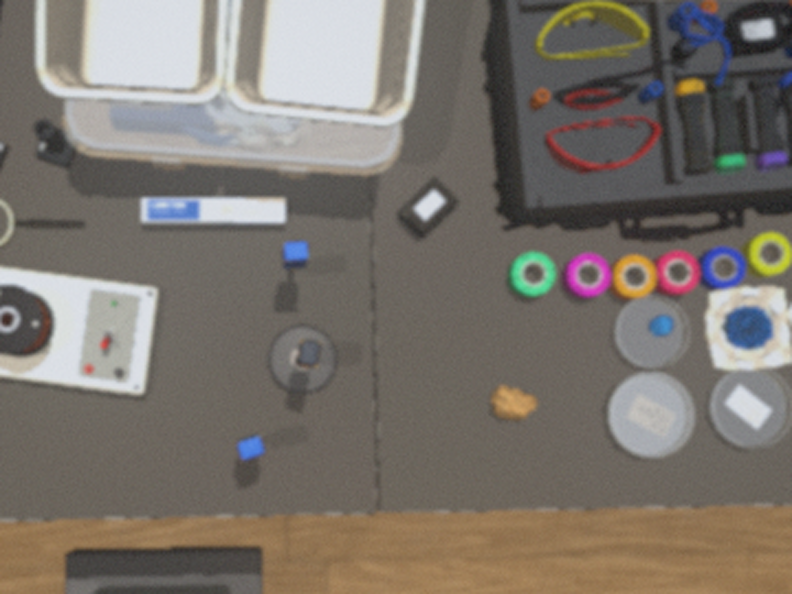

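The top view shows the coil unit (flange near (165,206), toggle near (208,216)), the stand with the probe near (297,222), and blue decoys at (274,264) and (294,175). Next I'll zoom in.

```bash
python3 -c "
import cv2
a=cv2.imread('pics/scene0.png');b=cv2.imread('pics/top0.png')
cv2.imwrite('pics/s1.png',cv2.resize(a[145:285,165:345],None,fx=4.2,fy=4.2,interpolation=cv2.INTER_CUBIC))
cv2.imwrite('pics/t1.png',cv2.resize(b[165:285,140:330],None,fx=4.2,fy=4.2,interpolation=cv2.INTER_CUBIC))"
```

```text
(no output)
```

View pics/s1.png

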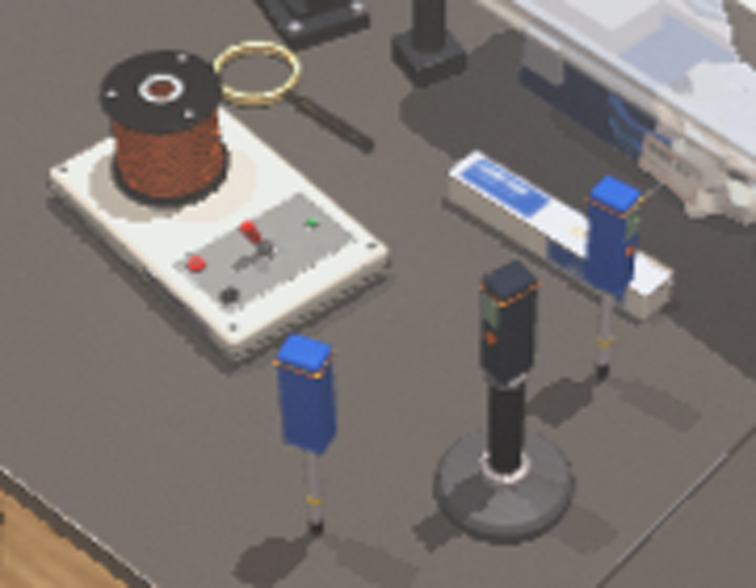

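View pics/t1.png

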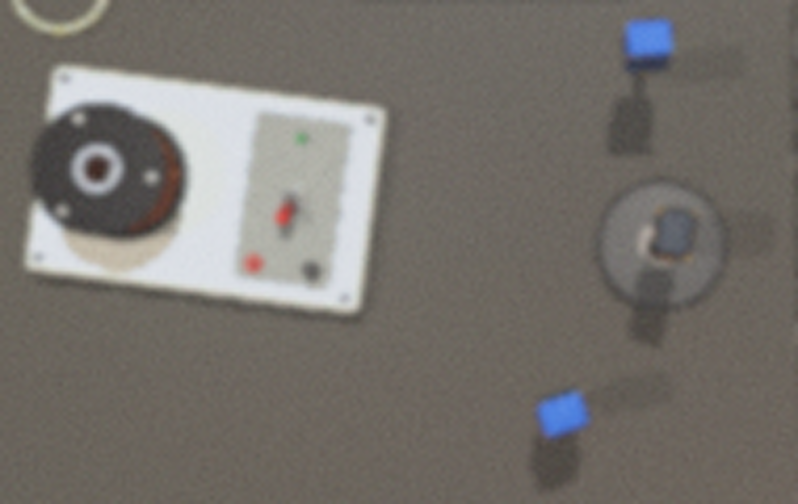

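```bash
cat > m1.py <<'E'
from h import *
T=load('top0');S=load('scene0')
tp=lambda x,y:((x+.5)/4.2-.5+140,(y+.5)/4.2-.5+165)
sp=lambda x,y:((x+.5)/4.2-.5+165,(y+.5)/4.2-.5+145)
def tri(a,b):
    o1,r1=ray(T,*a);o2,r2=ray(S,*b)
    A=np.stack([r1,-r2],1);t=np.linalg.lstsq(A,o2-o1,rcond=None)[0]
    p,q=o1+t[0]*r1,o2+t[1]*r2; return ((p+q)/2).round(4),(q-p).round(4)
# base mask top
def comp(d,mask,near):
    n,l,s,c=cv2.connectedComponentsWithStats(mask.astype(np.uint8)); i=l[int(near[1]),int(near[0])]; return (l==i)
im=T['image'].astype(int)
m=im.min(2)>140
c=comp(T,m,(190,200)); ys,xs=np.nonzero(c)
r=cv2.minAreaRect(np.stack([xs,ys],1).astype(np.float32)); print(r)
P=[onz(T,u,v,.028) for u,v in cv2.boxPoints(r)]
P=np.array(P);print(P.round(4), P.mean(0)); 
for i in range(4): e=P[(i+1)%4]-P[i]; print(np.hypot(*e[:2]),np.degrees(np.arctan2(e[1],e[0])))
m=im.max(2)<95
ring=comp(T,cv2.inRange(T['image'],(120,)*3,(255,)*3)[190:220,150:178],(6,15)) if 0 else None
for nm,a,b in[('bore',(97,169),(162,89)),('tog tip',(284,216),(247,228)),('green',(302,138),(313,223)),('red',(254,263),(197,264))]:
    print(nm,tri(tp(*a),sp(*b)))
print('bore z', onz(T,*tp(97,169),.098),onz(S,*sp(162,89),.098))
print('foot', onz(T,*tp(662,245),.008),onz(S,*sp(504,480),.008))
print('probe top', onz(T,*tp(678,230),.185),onz(S,*sp(510,275),.185), tri(tp(678,230),sp(510,275)))
print('blues', [onz(T,*tp(*q),.163) for q in[(650,38),(563,413)]],[onz(S,*sp(*q),.0) for q in[(601,375),(316,530)]])
print('magnifier',onz(S,*sp(370,145),0),onz(S,*sp(255,70),0))
E
sed -i "s/R=np.asarray(d\['rotation'\]); c=/R=cv2.Rodrigues(np.asarray(d['rotation']))[0]; c=/" h.py
python3 m1.py
```

```text
((188.36900329589844, 209.48252868652344), (80.68595123291016, 49.89179992675781), 7.594643592834473)
[[ 0.4769  0.161   0.028 ]
 [ 0.6057  0.1436  0.028 ]
 [ 0.574  -0.0645  0.028 ]
 [ 0.4453 -0.0458  0.028 ]] [0.52546118 0.04856812 0.028     ]
0.12991119402916884 -7.680976640451989
0.21052056816970086 -98.66015865014155
0.12996853829744448 171.7214779121271
0.20916620324547858 81.31972650266717
bore (array([0.5331, 0.0981, 0.0976]), array([ 0.0005, -0.0005, -0.0001]))
tog tip (array([ 0.5051, -0.0042,  0.0578]), array([-0.0009,  0.0009,  0.0001]))
green (array([ 0.5553, -0.012 ,  0.0299]), array([-0.0002,  0.0002,  0.    ]))
red (array([0.4784, 0.0181, 0.0308]), array([ 0.0001, -0.0001, -0.    ]))
bore z [0.53284447 0.09830086 0.098     ] [0.53307392 0.0974625  0.098     ]
foot [ 0.48565006 -0.2348699   0.008     ] [ 0.48560126 -0.23377411  0.008     ]
probe top [ 0.48688621 -0.23625332  0.185     ] [ 0.48648745 -0.23331453  0.185     ] (array([ 0.486 , -0.2353,  0.1868]), array([-0.0016,  0.0018, -0.0002]))
blues [array([ 0.5949769 , -0.22408296,  0.163     ]), array([ 0.38846949, -0.17201475,  0.163     ])] [array([ 0.59579677, -0.22207864,  0.        ]), array([ 0.38875778, -0.16933345,  0.        ])]
magnifier [0.65877608 0.0330196  0.        ] [0.66342349 0.14975584 0.        ]
```

The two views agree within about 1 mm. The base is centred at (0.5255, 0.0486) with yaw about -8.2°, the bore is at (0.533, 0.098), and the pivot is near (0.518, -0.006). Next are the probe's yaw and the move increments.

```bash
cat >> h.py <<'E'
from scipy.spatial.transform import Rotation as Rn
def plan(p,yawdeg=None):
    s=status.get_state(); R=Rn.from_rotvec(s['eef_rot']).as_matrix()
    cur=np.degrees(np.arctan2(R[1,0],R[0,0]))
    print('t',s['t'],'pos',s['eef_pos'].round(4),'yaw(toolx) %.2f'%cur,'tooly',R[:,1].round(4),'F',s['contact_force'].round(1),'w',round(s['grip_width'],4))
    if yawdeg is not None: print('turn about z %.2f deg -> ay total %.3f'%(yawdeg-cur,-(yawdeg-cur)/8))
    y=np.radians(cur if yawdeg is None else yawdeg)
    X=np.array([np.cos(y),np.sin(y),0]);Y=np.array([0,0,-1.]);Z=np.cross(X,Y)
    d=np.asarray(p)-s['eef_pos']; print('units x,y,z:',(np.array([X@d,Y@d,Z@d])/.06).round(3))
E
python3 - <<'E'
from h import *
T=load('top0')
im=T['image'][205:235,285:312]
big=cv2.resize(im,None,fx=20,fy=20,interpolation=cv2.INTER_CUBIC)
cv2.imwrite('pics/pt.png',big[:,:,::-1])
S=load('scene0'); cv2.imwrite('pics/ps.png',cv2.resize(S['image'][200:275,265:310],None,fx=8,fy=8,interpolation=cv2.INTER_CUBIC)[:,:,::-1])
plan([0.468,0.001,.231],81.8)
E
```

```text
t 0.1 pos [0.118  0.5114 0.2309] yaw(toolx) 77.01 tooly [-3.e-04 -9.e-04 -1.e+00] F [-0.1 -0.4 -0.3] w 0.0854
turn about z 4.79 deg -> ay total -0.599
units x,y,z: [-7.587e+00 -2.000e-03 -6.987e+00]
```

View pics/pt.png

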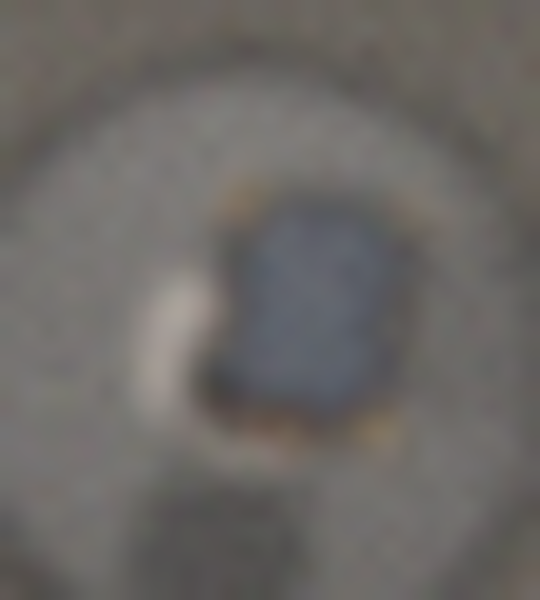

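View pics/ps.png

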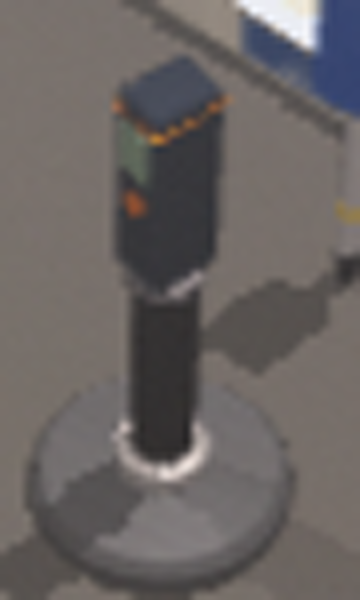

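The orange band's corners are visible in both crops. In pt they are at about (240,190), (405,215), (385,432) and (205,400). In ps they are at (118,105), (157,140) and (228,98).

```bash
python3 - <<'E'
from h import *
T=load('top0');S=load('scene0')
f=lambda x,y:((x+.5)/20-.5+285,(y+.5)/20-.5+205)
g=lambda x,y:((x+.5)/8-.5+265,(y+.5)/8-.5+200)
P=np.array([onz(T,*f(*q),.178) for q in[(240,190),(405,215),(385,432),(205,400)]])
Q=np.array([onz(S,*g(*q),.178) for q in[(118,105),(157,140),(228,98)]])
for A,n in((P,4),(Q,2)):
    print(A.round(4),A.mean(0).round(4),(A[0]+A[2])/2)
    for i in range(n): e=A[(i+1)%len(A)]-A[i]; print(np.hypot(*e[:2]).round(4),np.degrees(np.arctan2(e[1],e[0])).round(1))
E
```

```text
[[ 0.4997 -0.2265  0.178 ]
 [ 0.4965 -0.2453  0.178 ]
 [ 0.4716 -0.2425  0.178 ]
 [ 0.4757 -0.222   0.178 ]] [ 0.4859 -0.2341  0.178 ] [ 0.48566178 -0.23451028  0.178     ]
0.0191 -99.7
0.025 173.5
0.0209 78.8
0.0244 -10.6
[[ 0.4753 -0.2227  0.178 ]
 [ 0.4721 -0.24    0.178 ]
 [ 0.4981 -0.2448  0.178 ]] [ 0.4818 -0.2358  0.178 ] [ 0.48670646 -0.233747    0.178     ]
0.0176 -100.6
0.0264 -10.5
```

```bash
python3 -m crank '[{"hand":0,"x":-0.65,"y":0,"z":-0.6,"ax":0,"ay":-0.6,"az":0},{"hand":0,"x":-0.7,"y":0,"z":-0.6,"ax":0,"ay":0,"az":0},{"hand":0,"x":-0.7,"y":0,"z":-0.6,"ax":0,"ay":0,"az":0},{"hand":0,"x":-0.7,"y":0,"z":-0.6,"ax":0,"ay":0,"az":0},{"hand":0,"x":-0.7,"y":0,"z":-0.6,"ax":0,"ay":0,"az":0}]'; python3 -c "
from h import *
plan([0.468,0.001,.231],81.8)"
```

```text
t: 0.72
eef_pos: [0.2634, 0.2771, 0.2312]
eef_rot: [-1.273, -1.104, 1.103]
contact_force: [0.4, 0.8, 0.1]
grip_width: -0.0003
t 0.725 pos [0.2634 0.2771 0.2312] yaw(toolx) 81.83 tooly [ 1.e-04  0.e+00 -1.e+00] F [0.4 0.8 0.1] w -0.0003
turn about z -0.03 deg -> ay total 0.004
units x,y,z: [-4.068e+00  3.000e-03 -4.031e+00]
```

```bash
python3 -m crank '[{"hand":0,"x":-0.7,"y":0,"z":-0.7,"ax":0,"ay":0,"az":0},{"hand":0,"x":-0.7,"y":0,"z":-0.7,"ax":0,"ay":0,"az":0},{"hand":0,"x":-0.7,"y":0,"z":-0.7,"ax":0,"ay":0,"az":0},{"hand":0,"x":-0.7,"y":0,"z":-0.7,"ax":0,"ay":0,"az":0},{"hand":0,"x":-0.7,"y":0,"z":-0.7,"ax":0,"ay":0,"az":0}]'; python3 -c "
from h import *
plan([0.464,0.002,.048],81.8)"
```

```text
t: 1.35
eef_pos: [0.4416, 0.0389, 0.2312]
eef_rot: [-1.274, -1.103, 1.103]
contact_force: [0.5, 1.4, -0.7]
grip_width: -0.0
t 1.35 pos [0.4416 0.0389 0.2312] yaw(toolx) 81.78 tooly [ 0.e+00  1.e-04 -1.e+00] F [ 0.5  1.4 -0.7] w -0.0
turn about z 0.02 deg -> ay total -0.003
units x,y,z: [-0.556  3.054 -0.457]
```

```bash
python3 -m crank '[{"hand":0,"x":-0.5,"y":0,"z":-0.4,"ax":0,"ay":0,"az":0},{"hand":0,"x":0,"y":0.7,"z":0,"ax":0,"ay":0,"az":0},{"hand":0,"x":0,"y":0.7,"z":0,"ax":0,"ay":0,"az":0},{"hand":0,"x":0,"y":0.6,"z":0,"ax":0,"ay":0,"az":0},{"hand":0,"x":0,"y":0,"z":0,"ax":0,"ay":0,"az":0}]'; python3 -c "
from h import *
plan([0.464,0.002,.048],81.8)
shot('scene','s2');a=cv2.imread('pics/s2.png')
cv2.imwrite('pics/s2z.png',cv2.resize(a[105:285,145:345],None,fx=3.5,fy=3.5,interpolation=cv2.INTER_CUBIC))"
```

```text
t: 1.98
eef_pos: [0.4587, 0.008, 0.1096]
eef_rot: [-1.27, -1.1, 1.105]
contact_force: [0.1, 0.6, 1.3]
grip_width: 0.0003
t 1.975 pos [0.4587 0.008  0.1096] yaw(toolx) 81.80 tooly [-4.5e-03  8.0e-04 -1.0e+00] F [0.1 0.6 1.3] w 0.0003
turn about z -0.00 deg -> ay total 0.000
units x,y,z: [-0.086  1.027 -0.102]
```

View pics/s2z.png

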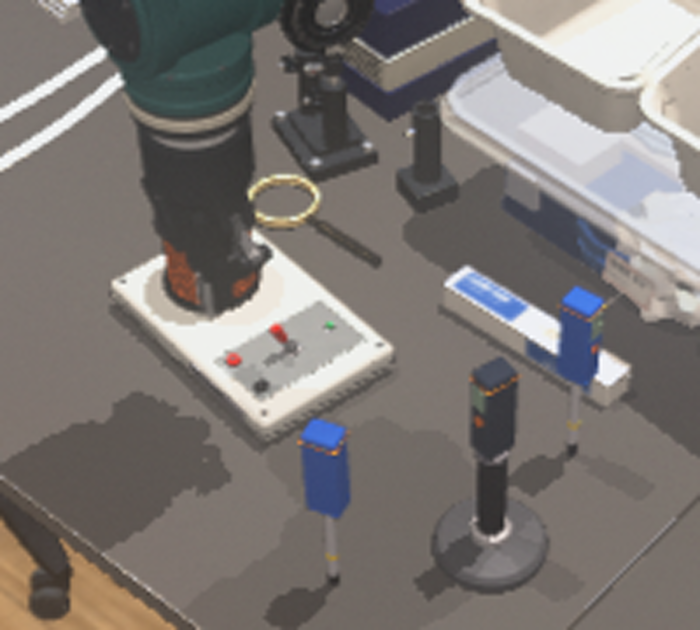

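The view is clear: the fingers are shut just in front of the toggle, and the bat at zoom (278,330) still leans off. I'll descend.

```bash
python3 -m crank '[{"hand":0,"x":-0.08,"y":0,"z":-0.05,"ax":0,"ay":0,"az":0},{"hand":0,"x":0,"y":0.4,"z":0,"ax":0,"ay":0,"az":0},{"hand":0,"x":0,"y":0.4,"z":0,"ax":0,"ay":0,"az":0},{"hand":0,"x":0,"y":0.22,"z":0,"ax":0,"ay":0,"az":0},{"hand":0,"x":0,"y":0,"z":0,"ax":0,"ay":0,"az":0}]'; python3 -c "
from h import *
plan([0.5177-.006*.99,-0.0059+.006*.143,.048],81.8)"
```

```text
t: 2.65
eef_pos: [0.4628, 0.0024, 0.0503]
eef_rot: [-1.273, -1.103, 1.103]
contact_force: [0.8, 0.5, -0.0]
grip_width: 0.0001
t 2.65 pos [0.4628 0.0024 0.0503] yaw(toolx) 81.80 tooly [-2.e-04 -0.e+00 -1.e+00] F [ 0.8  0.5 -0. ] w 0.0001
turn about z -0.00 deg -> ay total 0.000
units x,y,z: [-0.007  0.038 -0.825]
```

```bash
python3 -m crank '[{"hand":0,"x":0,"y":0.03,"z":-0.2,"ax":0,"ay":0,"az":0},{"hand":0,"x":0,"y":0,"z":-0.2,"ax":0,"ay":0,"az":0},{"hand":0,"x":0,"y":0,"z":-0.2,"ax":0,"ay":0,"az":0},{"hand":0,"x":0,"y":0,"z":-0.15,"ax":0,"ay":0,"az":0},{"hand":0,"x":0,"y":0,"z":0,"ax":0,"ay":0,"az":0}]'; python3 -c "
from h import *
plan([0.5177-.006*.99,-0.0059+.006*.143,.048],81.8)
shot('scene','s3');a=cv2.imread('pics/s3.png')
cv2.imwrite('pics/s3z.png',cv2.resize(a[145:245,165:275],None,fx=6,fy=6,interpolation=cv2.INTER_CUBIC))"
```

```text
t: 3.28
eef_pos: [0.5081, -0.004, 0.0482]
eef_rot: [-1.274, -1.104, 1.103]
contact_force: [-0.1, -0.6, 0.3]
grip_width: 0.0001
t 3.275 pos [ 0.5081 -0.004   0.0482] yaw(toolx) 81.81 tooly [ 6.e-04 -1.e-04 -1.e+00] F [-0.1 -0.6  0.3] w 0.0001
turn about z -0.01 deg -> ay total 0.001
units x,y,z: [-0.009  0.004 -0.063]
```

View pics/s3z.png

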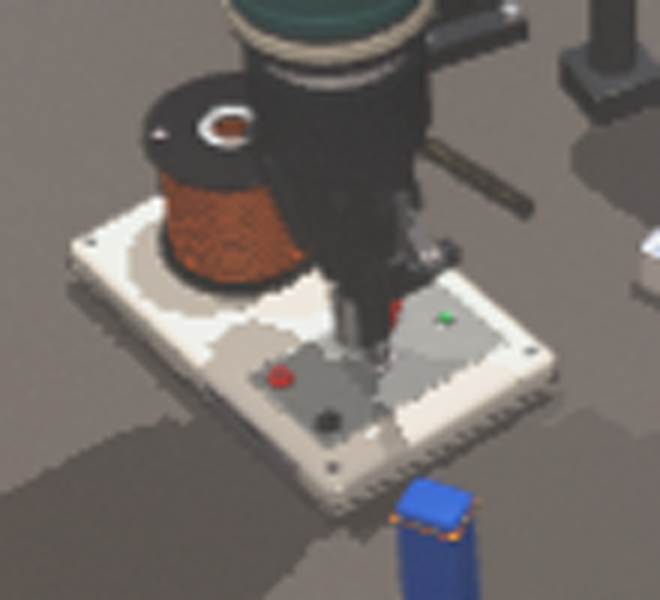

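The bat is now in front of the fingers (red at (397,310)) and pushed partly over. I'll continue gently and watch the force.

```bash
python3 -m crank '[{"hand":0,"x":0,"y":0,"z":-0.08,"ax":0,"ay":0,"az":0},{"hand":0,"x":0,"y":0,"z":-0.03,"ax":0,"ay":0,"az":0},{"hand":0,"x":0,"y":0,"z":-0.03,"ax":0,"ay":0,"az":0},{"hand":0,"x":0,"y":0,"z":0,"ax":0,"ay":0,"az":0},{"hand":0,"x":0,"y":0,"z":0,"ax":0,"ay":0,"az":0}]'; python3 -c "
from h import *
plan([0.5177-.006*.99,-0.0059+.006*.143,.048],81.8)"
```

```text
t: 3.95
eef_pos: [0.513, -0.0046, 0.0477]
eef_rot: [-1.27, -1.1, 1.105]
contact_force: [-12.4, 0.4, 4.3]
grip_width: 0.0
t 3.95 pos [ 0.513  -0.0046  0.0477] yaw(toolx) 81.81 tooly [-4.5e-03  6.0e-04 -1.0e+00] F [-12.4   0.4   4.3] w 0.0
turn about z -0.01 deg -> ay total 0.001
units x,y,z: [-0.01  -0.005  0.019]
```

12 N against a bat that needs about 2 N means it has reached its stop. I'll back off, lift, open the hand and check.

```bash
python3 -m crank '[{"hand":0,"x":0,"y":0,"z":0.4,"ax":0,"ay":0,"az":0},{"hand":0,"x":0,"y":0,"z":0.6,"ax":0,"ay":0,"az":0},{"hand":0,"x":0,"y":-0.8,"z":0,"ax":0,"ay":0,"az":0},{"hand":0,"x":0,"y":-0.9,"z":0,"ax":0,"ay":0,"az":0},{"hand":0,"x":0,"y":-0.9,"z":0,"ax":0,"ay":0,"az":0}]'
python3 -m crank '[{"hand":1,"x":-0.6,"y":-0.8,"z":-0.1,"ax":0,"ay":0.22,"az":0},{"hand":1,"x":-0.9,"y":0,"z":-0.2,"ax":0,"ay":0,"az":0},{"hand":1,"x":-0.9,"y":0,"z":-0.2,"ax":0,"ay":0,"az":0},{"hand":1,"x":-0.8,"y":0,"z":0,"ax":0,"ay":0,"az":0},{"hand":1,"x":0,"y":0,"z":0,"ax":0,"ay":0,"az":0}]'; python3 -c "
from h import *
plan([.486,-.234,.131],80)
shot('scene','s4');shot('top','t4');a=cv2.imread('pics/s4.png');b=cv2.imread('pics/t4.png')
A=cv2.resize(a[145:285,165:305],(560,560),interpolation=cv2.INTER_CUBIC)
cv2.imwrite('pics/s4z.png',A);cv2.imwrite('pics/t4z.png',cv2.resize(b[165:285,140:330],None,fx=4.2,fy=4.2,interpolation=cv2.INTER_CUBIC))"
```

```text
t: 4.58
eef_pos: [0.456, 0.0035, 0.2063]
eef_rot: [-1.274, -1.104, 1.103]
contact_force: [0.9, 0.8, 0.1]
grip_width: -0.0004
t: 5.2
eef_pos: [0.4533, -0.1935, 0.2521]
eef_rot: [-1.288, -1.077, 1.078]
contact_force: [1.1, 0.7, 0.4]
grip_width: 0.0858
t 5.2 pos [ 0.4533 -0.1935  0.2521] yaw(toolx) 79.83 tooly [ 1.e-04 -4.e-04 -1.e+00] F [1.1 0.7 0.4] w 0.0858
turn about z 0.17 deg -> ay total -0.021
units x,y,z: [-0.57   2.018 -0.654]
```

View pics/s4z.png

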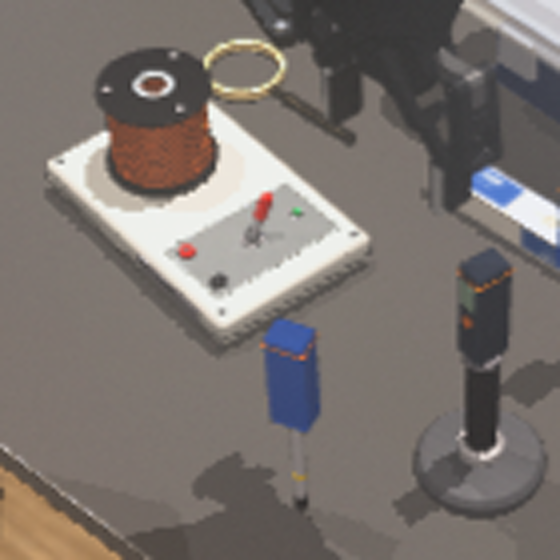

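View pics/t4z.png

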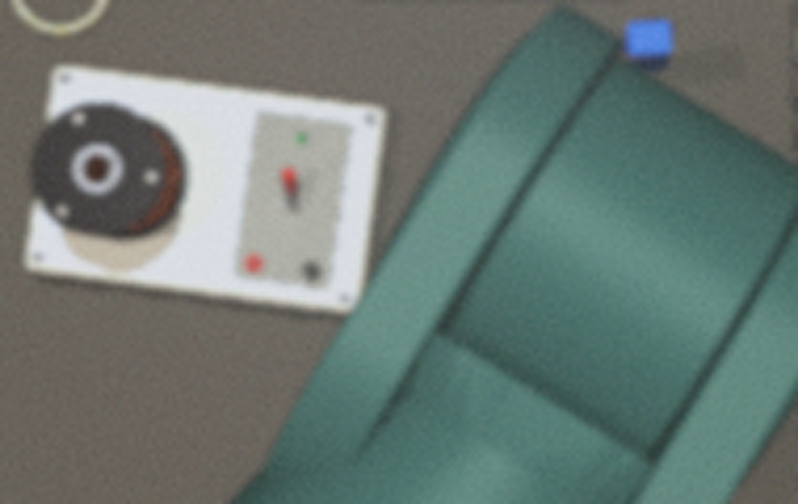

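The toggle now leans towards the lamp, with the red tip at (264,200) in the scene zoom and (288,176) in the top zoom. I'll check its angle numerically.

```bash
python3 - <<'E'
from h import *
T=load('top0');S=load('scene0')
piv=np.array([.5177,-.0059,.030]);X=np.array([.990,-.1426,0])
for a in(.25,.35,.45):
    for r in (.018,.036):
        p=piv+r*(np.sin(a)*X+np.cos(a)*np.array([0,0,1]))
        s=(proj(S,p)-[165,145]+.5)*4-.5; t=(proj(T,p)-[140,165]+.5)*4.2-.5
        print(a,r,s.round(0),t.round(0))
for n,(x0,y0,f) in {'s4':(165,145,4),'t4':(140,165,4.2)}.items():
    im=load(n)['image'].astype(int); c=im[180:225,195:240]
    m=(c[:,:,0]>110)&(c[:,:,0]-c[:,:,1]>50)
    nn,l,st,ce=cv2.connectedComponentsWithStats(m.astype(np.uint8))
    for i in range(1,nn): print(n,st[i],((ce[i]+[195-x0,180-y0]+.5)*f-.5).round(0))
E
```

```text
0.25 0.018 [257. 216.] [289. 190.]
0.25 0.036 [261. 195.] [286. 181.]
0.35 0.018 [260. 216.] [290. 187.]
0.35 0.036 [265. 194.] [287. 175.]
0.45 0.018 [262. 215.] [290. 184.]
0.45 0.036 [269. 193.] [288. 170.]
s4 [0 1 4 2 6] [128. 148.]
s4 [ 2  0 14 12 68] [158. 160.]
s4 [17  0  6  9 19] [200. 157.]
s4 [18  2  1  1  1] [194. 150.]
s4 [0 4 1 2 2] [122. 160.]
s4 [1 8 2 2 4] [128. 176.]
s4 [33 13  5  7 23] [263. 205.]
s4 [15 26  4  3 11] [187. 250.]
t4 [12 25  3  5 11] [288. 177.]
```

```bash
python3 - <<'E'
from h import *
piv=np.array([.5177,-.0059,.030]);X=np.array([.990,-.1426,0])
for a,b in(('top0','scene0'),('t4','s4')):
    pt=[]
    for n in(a,b):
        d=load(n); im=d['image'].astype(float)
        c=proj(d,piv+[0,0,.027]); x0,y0=int(c[0])-7,int(c[1])-8
        w=im[y0:y0+16,x0:x0+15]; w=np.clip(w[:,:,0]-w[:,:,1]-25,0,None)
        yy,xx=np.mgrid[y0:y0+16,x0:x0+15]; pt.append(((w*xx).sum()/w.sum(),(w*yy).sum()/w.sum()))
    o1,r1=ray(load(a),*pt[0]);o2,r2=ray(load(b),*pt[1])
    t=np.linalg.lstsq(np.stack([r1,-r2],1),o2-o1,rcond=None)[0]
    p=(o1+t[0]*r1+o2+t[1]*r2)/2-piv; print(np.array(pt).round(1),p.round(4),'angle',np.arctan2(p@X,p[2]))
E
python3 -m crank '[{"hand":1,"x":-0.57,"y":0,"z":-0.65,"ax":0,"ay":0,"az":0},{"hand":1,"x":0,"y":0,"z":0,"ax":0,"ay":0,"az":0},{"hand":1,"x":0,"y":0.5,"z":0,"ax":0,"ay":0,"az":0},{"hand":1,"x":0,"y":0,"z":0,"ax":0,"ay":0,"az":0},{"hand":1,"x":0,"y":0,"z":0,"ax":0,"ay":0,"az":0}]'
python3 -c "
from h import *
plan([.486,-.234,.131],80)
shot('scene','s5');a=cv2.imread('pics/s5.png')
cv2.imwrite('pics/s5z.png',cv2.resize(a[120:290,190:360],None,fx=3.5,fy=3.5,interpolation=cv2.INTER_CUBIC))"
```

```text
[[207.1 215.8]
 [223.9 199.1]] [-0.0114  0.002   0.0261] angle -0.4167492166763355
[[208.3 206.8]
 [230.4 195.8]] [ 0.0113 -0.0006  0.0233] angle 0.4518085784913827
t: 5.92
eef_pos: [0.4863, -0.2305, 0.2234]
eef_rot: [-1.287, -1.081, 1.081]
contact_force: [1.2, 0.6, -0.4]
grip_width: 0.0853
t 5.925 pos [ 0.4863 -0.2305  0.2234] yaw(toolx) 80.10 tooly [ 7.e-04 -4.e-04 -1.e+00] F [ 1.2  0.6 -0.4] w 0.0853
turn about z -0.10 deg -> ay total 0.012
units x,y,z: [-0.058  1.54  -0.006]
```

View pics/s5z.png

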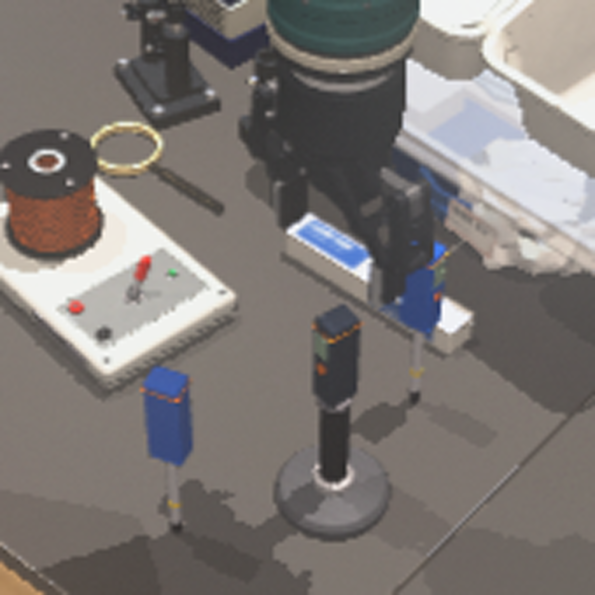

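The toggle measures +0.45 rad, so it is at the on stop. The gripper straddles the probe from above, so I'll descend.

```bash
python3 -m crank '[{"hand":1,"x":-0.06,"y":0.3,"z":0,"ax":0,"ay":0,"az":0},{"hand":1,"x":0,"y":0.5,"z":0,"ax":0,"ay":0,"az":0},{"hand":1,"x":0,"y":0.5,"z":0,"ax":0,"ay":0,"az":0},{"hand":1,"x":0,"y":0.24,"z":0,"ax":0,"ay":0,"az":0},{"hand":1,"x":0,"y":0,"z":0,"ax":0,"ay":0,"az":0}]'
python3 -c "
from h import *
plan([.486,-.234,.131],80)
shot('scene','s6');a=cv2.imread('pics/s6.png')
cv2.imwrite('pics/s6z.png',cv2.resize(a[140:290,220:350],None,fx=4,fy=4,interpolation=cv2.INTER_CUBIC))"
```

```text
t: 6.6
eef_pos: [0.4854, -0.2346, 0.13]
eef_rot: [-1.286, -1.08, 1.08]
contact_force: [0.2, 1.3, 0.6]
grip_width: 0.0856
t 6.6 pos [ 0.4854 -0.2346  0.13  ] yaw(toolx) 80.05 tooly [-4.e-04  3.e-04 -1.e+00] F [0.2 1.3 0.6] w 0.0856
turn about z -0.05 deg -> ay total 0.006
units x,y,z: [ 0.012 -0.016 -0.008]
```

View pics/s6z.png

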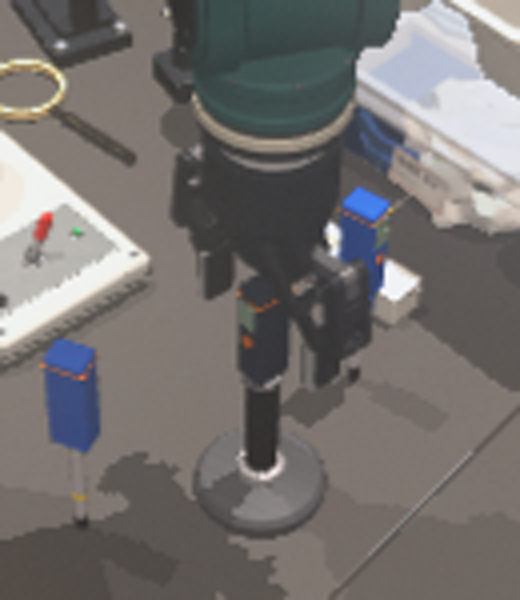

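The probe's handle sits between the open fingers. I'll close with 50 N.

```bash
python3 -m crank '[{"hand":0,"x":0,"y":0,"z":0,"ax":0,"ay":0,"az":0},{"hand":0,"x":0,"y":0,"z":0,"ax":0,"ay":0,"az":0},{"hand":0,"x":0,"y":0,"z":0,"ax":0,"ay":0,"az":0},{"hand":0,"x":0,"y":0,"z":0,"ax":0,"ay":0,"az":0},{"hand":0,"x":0,"y":0,"z":0,"ax":0,"ay":0,"az":0}]' 50
python3 -m crank '[{"hand":0,"x":0,"y":-0.2,"z":0,"ax":0,"ay":0,"az":0},{"hand":0,"x":0,"y":0,"z":0,"ax":0,"ay":0,"az":0},{"hand":0,"x":0,"y":0,"z":0,"ax":0,"ay":0,"az":0},{"hand":0,"x":0,"y":0,"z":0,"ax":0,"ay":0,"az":0},{"hand":0,"x":0,"y":0,"z":0,"ax":0,"ay":0,"az":0}]'
python3 -c "
from h import *
plan([.486,-.234,.241],80)"
```

```text
t: 7.28
eef_pos: [0.4856, -0.2346, 0.1301]
eef_rot: [-1.286, -1.081, 1.08]
contact_force: [-0.9, 1.9, 3.7]
grip_width: 0.0198
t: 7.9
eef_pos: [0.4855, -0.2347, 0.1418]
eef_rot: [-1.286, -1.08, 1.08]
contact_force: [0.8, 2.9, 0.7]
grip_width: 0.0191
t 7.9 pos [ 0.4855 -0.2347  0.1418] yaw(toolx) 80.05 tooly [-0.e+00  1.e-04 -1.e+00] F [0.8 2.9 0.7] w 0.0191
turn about z -0.05 deg -> ay total 0.006
units x,y,z: [ 0.013 -1.654 -0.007]
```

```bash
python3 -m crank '[{"hand":0,"x":0,"y":-0.3,"z":0,"ax":0,"ay":0,"az":0},{"hand":0,"x":0,"y":-0.5,"z":0,"ax":0,"ay":0,"az":0},{"hand":0,"x":0,"y":-0.6,"z":0,"ax":0,"ay":0,"az":0},{"hand":0,"x":0,"y":-0.5,"z":0,"ax":0,"ay":0,"az":0},{"hand":0,"x":0,"y":0,"z":0,"ax":0,"ay":0,"az":0}]'
python3 -c "
from h import *
plan([.533,.098,.255],80)
shot('scene','s7');a=cv2.imread('pics/s7.png')
cv2.imwrite('pics/s7z.png',cv2.resize(a[100:290,190:350],None,fx=4,fy=4,interpolation=cv2.INTER_CUBIC)[:600])"
```

```text
t: 8.52
eef_pos: [0.4861, -0.2355, 0.2576]
eef_rot: [-1.29, -1.081, 1.08]
contact_force: [-0.1, -0.0, -0.8]
grip_width: 0.0192
t 8.525 pos [ 0.4861 -0.2355  0.2576] yaw(toolx) 80.04 tooly [ 0.0025 -0.0024 -1.    ] F [-0.1 -0.  -0.8] w 0.0192
turn about z -0.04 deg -> ay total 0.005
units x,y,z: [5.61  0.043 0.196]
```

View pics/s7z.png

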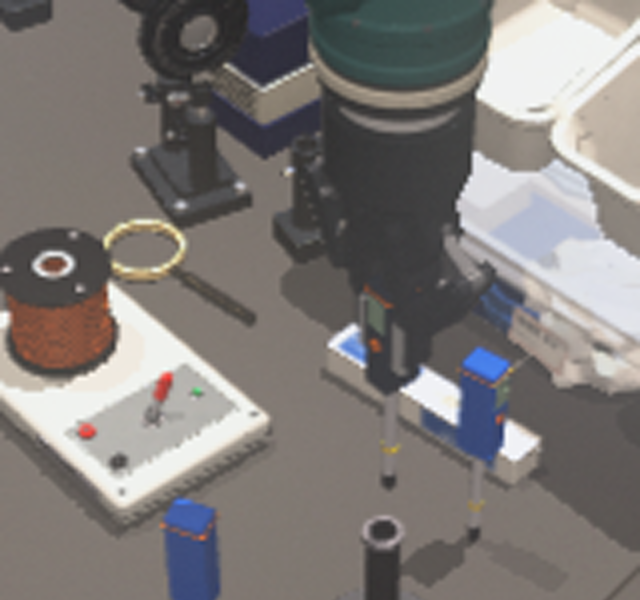

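The probe is lifted clear and hangs vertical, with the ring at (390,450) and the tip at (388,482). I'll carry it across.

```bash
python3 -m crank '[{"hand":0,"x":0.3,"y":0,"z":0,"ax":0,"ay":0,"az":0},{"hand":0,"x":0.6,"y":0,"z":0.1,"ax":0,"ay":0,"az":0},{"hand":0,"x":0.7,"y":0,"z":0.1,"ax":0,"ay":0,"az":0},{"hand":0,"x":0.7,"y":0,"z":0,"ax":0,"ay":0,"az":0},{"hand":0,"x":0.7,"y":0,"z":0,"ax":0,"ay":0,"az":0}]'
python3 -m crank '[{"hand":0,"x":0.7,"y":0,"z":0,"ax":0,"ay":0,"az":0},{"hand":0,"x":0.7,"y":0,"z":0,"ax":0,"ay":0,"az":0},{"hand":0,"x":0.6,"y":0,"z":0,"ax":0,"ay":0,"az":0},{"hand":0,"x":0.4,"y":0,"z":0,"ax":0,"ay":0,"az":0},{"hand":0,"x":0.1,"y":0,"z":0,"ax":0,"ay":0,"az":0}]'
python3 -m crank '[{"hand":0,"x":0,"y":0,"z":0,"ax":0,"ay":0,"az":0},{"hand":0,"x":0,"y":0,"z":0,"ax":0,"ay":0,"az":0},{"hand":0,"x":0,"y":0,"z":0,"ax":0,"ay":0,"az":0},{"hand":0,"x":0,"y":0,"z":0,"ax":0,"ay":0,"az":0},{"hand":0,"x":0,"y":0,"z":0,"ax":0,"ay":0,"az":0}]'
python3 -c "
from h import *
plan([.533,.098,.255],80)
shot('scene','s8');shot('top','t8');a=cv2.imread('pics/s8.png')
cv2.imwrite('pics/s8z.png',cv2.resize(a[60:200,140:280],None,fx=4.2,fy=4.2,interpolation=cv2.INTER_CUBIC))
a=cv2.imread('pics/t8.png')
cv2.imwrite('pics/t8z.png',cv2.resize(a[150:270,100:260],None,fx=4.2,fy=4.2,interpolation=cv2.INTER_CUBIC))"
```

```text
t: 9.2
eef_pos: [0.5042, -0.0532, 0.255]
eef_rot: [-1.285, -1.079, 1.081]
contact_force: [1.0, 0.6, 0.0]
grip_width: 0.0196
t: 9.82
eef_pos: [0.53, 0.0941, 0.2549]
eef_rot: [-1.284, -1.081, 1.083]
contact_force: [-0.0, -0.5, -1.5]
grip_width: 0.0193
t: 10.45
eef_pos: [0.5307, 0.0921, 0.2559]
eef_rot: [-1.287, -1.08, 1.08]
contact_force: [-0.5, -0.1, -1.7]
grip_width: 0.0194
t 10.45 pos [0.5307 0.0921 0.2559] yaw(toolx) 80.03 tooly [ 0. -0. -1.] F [-0.5 -0.1 -1.7] w 0.0194
turn about z -0.03 deg -> ay total 0.003
units x,y,z: [ 0.103  0.015 -0.021]
```

View pics/s8z.png

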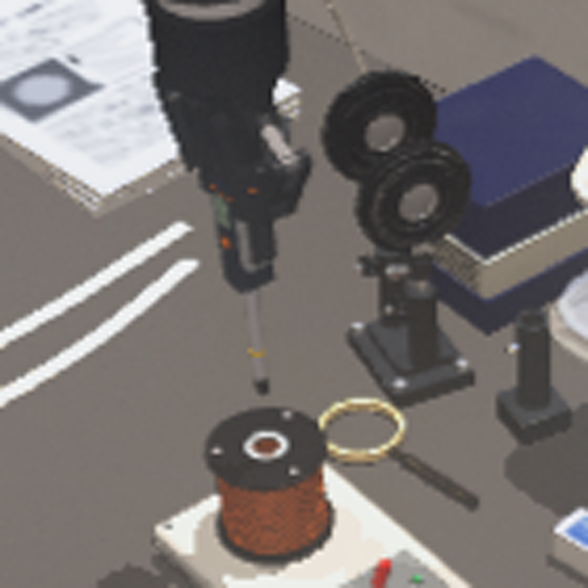

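View pics/t8z.png

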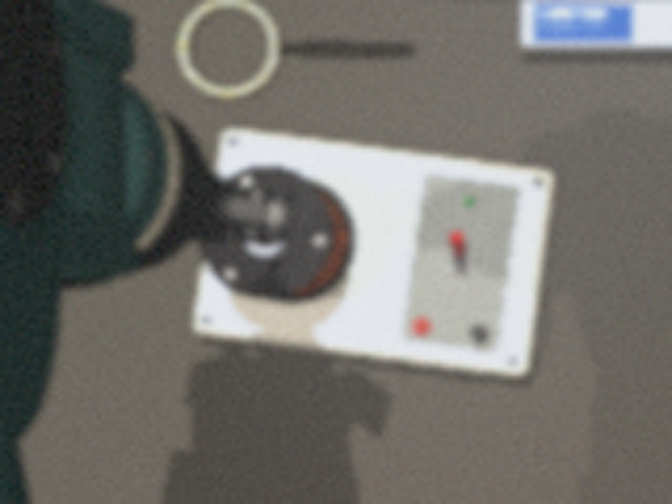

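The scene view shows the stem running from (254,290) to the tip at (263,388), with the ring at (257,352) and the bore at (265,446). I'll compare this with the projection of a vertical probe and triangulate where I can.

```bash
cat > stem.py <<'E'
from h import *
import sys
# stem edges in a scene view: per row centre of bright/dark stem; compare with expected vertical axis
n=sys.argv[1]; d=load(n); st=status.get_state(); p=st['eef_pos']
for z in (-.020,-.030,-.04,-.05,-.073,-.108):
    print(z, proj(d,p+[0,0,z]).round(2))
E
python3 stem.py s8; python3 - <<'E'
from h import *
d=load('s8'); im=d['image']
for v in range(126,156,2): print(v, [tuple(int(k) for k in im[v,u]) for u in range(196,208)])
E
```

```text
-0.02 [198.68 125.98]
-0.03 [199.08 129.17]
-0.04 [199.48 132.32]
-0.05 [199.88 135.44]
-0.073 [200.78 142.5 ]
-0.108 [202.1 152.9]
126 [(57, 57, 61), (56, 56, 61), (56, 56, 61), (54, 56, 59), (54, 55, 58), (54, 56, 59), (55, 55, 59), (57, 58, 61), (64, 63, 64), (95, 90, 87), (117, 109, 104), (121, 113, 107)]
128 [(64, 63, 66), (58, 58, 62), (60, 60, 64), (59, 60, 63), (64, 62, 66), (80, 78, 77), (114, 108, 102), (121, 114, 109), (122, 115, 110), (123, 115, 111), (121, 113, 108), (120, 111, 107)]
130 [(121, 114, 108), (121, 114, 107), (122, 115, 112), (130, 122, 121), (125, 118, 117), (109, 104, 100), (117, 110, 105), (121, 114, 108), (120, 113, 108), (121, 113, 109), (123, 114, 110), (121, 114, 109)]
132 [(121, 115, 109), (121, 114, 108), (120, 113, 109), (129, 121, 120), (128, 120, 118), (114, 107, 104), (118, 112, 106), (121, 114, 108), (121, 113, 108), (123, 114, 109), (122, 113, 108), (121, 113, 108)]
134 [(123, 114, 109), (123, 114, 108), (113, 107, 103), (127, 120, 117), (129, 121, 120), (118, 111, 109), (120, 113, 108), (121, 114, 109), (121, 114, 109), (121, 114, 108), (121,
[... 1394 characters left out ...]
0, 118), (118, 112, 107), (120, 114, 107), (122, 115, 108), (121, 115, 108), (122, 115, 108)]
150 [(124, 116, 109), (123, 115, 108), (123, 116, 110), (123, 115, 109), (105, 99, 94), (106, 100, 98), (92, 87, 85), (82, 78, 76), (115, 108, 101), (122, 114, 108), (123, 116, 109), (122, 115, 109)]
152 [(122, 115, 110), (123, 117, 110), (124, 116, 110), (122, 114, 109), (110, 103, 99), (74, 71, 68), (58, 56, 54), (60, 56, 55), (112, 105, 100), (123, 115, 108), (123, 115, 108), (123, 115, 108)]
154 [(123, 116, 110), (122, 115, 110), (124, 116, 110), (123, 115, 110), (124, 116, 109), (124, 115, 109), (110, 103, 98), (119, 112, 106), (123, 114, 107), (124, 116, 109), (122, 116, 108), (122, 115, 109)]
```

The stem matches the vertical projection with no tilt seen (slope 0.118 against 0.122 expected) and no slip. I'll centre it, lower the tip to about 12 mm above the face, and compare in both views.

```bash
python3 -m crank '[{"hand":0,"x":0.1,"y":0,"z":-0.02,"ax":0,"ay":0,"az":0},{"hand":0,"x":0,"y":0.2,"z":0,"ax":0,"ay":0,"az":0},{"hand":0,"x":0,"y":0.25,"z":0,"ax":0,"ay":0,"az":0},{"hand":0,"x":0,"y":0.1,"z":0,"ax":0,"ay":0,"az":0},{"hand":0,"x":0,"y":0,"z":0,"ax":0,"ay":0,"az":0}]'
python3 -c "
from h import *
plan([.533,.098,.171],80)
shot('scene','s9');shot('top','t9');a=cv2.imread('pics/s9.png')
cv2.imwrite('pics/s9z.png',cv2.resize(a[120:190,170:240],None,fx=8,fy=8,interpolation=cv2.INTER_CUBIC))
a=cv2.imread('pics/t9.png')
cv2.imwrite('pics/t9z.png',cv2.resize(a[180:230,140:190],None,fx=10,fy=10,interpolation=cv2.INTER_CUBIC))"
```

```text
t: 11.18
eef_pos: [0.5326, 0.0981, 0.2224]
eef_rot: [-1.286, -1.08, 1.081]
contact_force: [-0.3, -0.1, -1.2]
grip_width: 0.0195
t 11.175 pos [0.5326 0.0981 0.2224] yaw(toolx) 80.05 tooly [-9.e-04 -0.e+00 -1.e+00] F [-0.3 -0.1 -1.2] w 0.0195
turn about z -0.05 deg -> ay total 0.006
units x,y,z: [-0.     0.857 -0.006]
```

View pics/s9z.png

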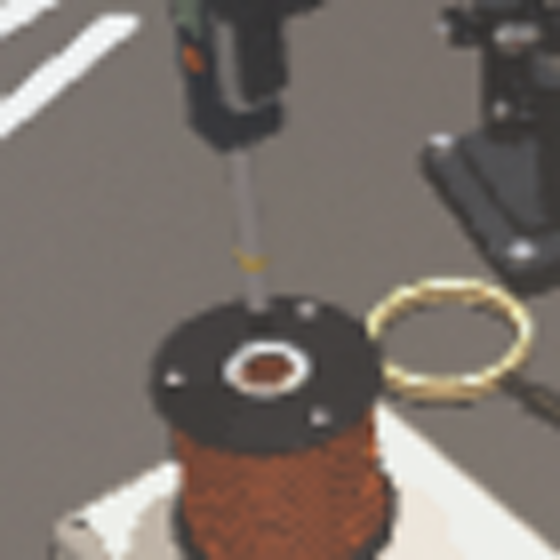

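View pics/t9z.png

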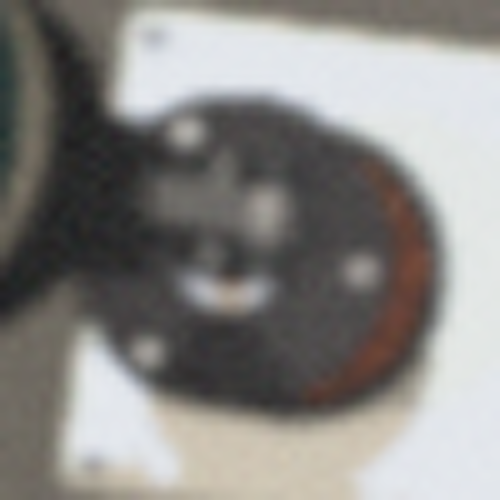

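```bash
python3 - <<'E'
from h import *
S=load('s9');im=S['image'].astype(float)
f=lambda x,y:np.array([(x+.5)/8-.5+170,(y+.5)/8-.5+120])
b=onz(S,*f(267,368),.098); print('bore by scene',b.round(4))
p=status.get_state()['eef_pos']
for z in(.196,.185,.175,.16,.1494,.13,.1144): print(z,'bore axis',proj(S,[b[0],b[1],z]).round(2),'tcp axis',proj(S,[p[0],p[1],z]).round(2))
# stem centre per row by brightness diff
for v in range(140,158):
    row=im[v,192:212]; bg=np.median(im[v,[192,193,194,195,208,209,210,211]],0)
    w=np.abs(row-bg).sum(1); w[w<12]=0; 
    w[:5]=0; w[16:]=0
    print(v, round((w*np.arange(192,212)).sum()/max(w.sum(),1),2), (np.nonzero(w)[0]+192).tolist())
y=im[144:160,196:206]; yw=np.clip(y[:,:,0]-y[:,:,2]-25,0,None); yy,xx=np.mgrid[144:160,196:206]
print('ring',(yw*xx).sum()/yw.sum(),(yw*yy).sum()/yw.sum())
E
```

```text
bore by scene [0.5333 0.0987 0.098 ]
0.196 bore axis [199.27 136.99] tcp axis [199.35 137.15]
0.185 bore axis [199.7  140.35] tcp axis [199.78 140.51]
0.175 bore axis [200.09 143.37] tcp axis [200.17 143.52]
0.16 bore axis [200.66 147.83] tcp axis [200.74 147.99]
0.1494 bore axis [201.06 150.95] tcp axis [201.14 151.1 ]
0.13 bore axis [201.78 156.55] tcp axis [201.86 156.71]
0.1144 bore axis [202.35 160.98] tcp axis [202.43 161.14]
140 199.49 [198, 199, 200, 201]
141 199.25 [198, 199, 200]
142 199.1 [198, 199, 200]
143 199.58 [199, 200]
144 199.6 [199, 200]
145 200.78 [200, 201, 202]
146 200.91 [200, 201, 202]
147 200.81 [200, 201, 202]
148 200.52 [200, 201]
149 200.23 [199, 200, 201]
150 200.59 [200, 201]
151 199.85 [199, 200, 201]
152 200.97 [199, 200, 201, 202, 203]
153 201.06 [200, 201, 202]
154 201.32 [201, 202]
155 201.4 [201, 202]
156 202.66 [201, 202, 204, 205]
157 203.92 [199, 200, 201, 202, 203, 204, 205, 206, 207]
ring 200.9358490566038 152.3924528301887
```

```bash
python3 - <<'E'
from h import *
T=load('t9');p=status.get_state()['eef_pos']
g=lambda q:((q-[140,180]+.5)*10-.5).round(0)
print('bore',g(proj(T,[.533,.098,.098])))
for z in(.1144,.13,.1494,.2): print(z,g(proj(T,[p[0],p[1],z])))
im=cv2.imread('pics/t9.png')[190:216,150:176]
im=cv2.convertScaleAbs(im,alpha=1.8,beta=-40)
cv2.imwrite('pics/t9y.png',cv2.resize(im,None,fx=20,fy=20,interpolation=cv2.INTER_CUBIC))
E
```

```text
bore [233. 252.]
0.1144 [216. 247.]
0.13 [200. 242.]
0.1494 [180. 235.]
0.2 [123. 217.]
```

View pics/t9y.png

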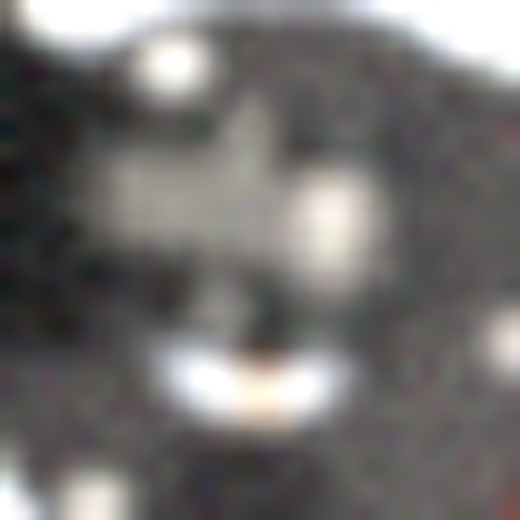

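The visible stem just above the bore matches the prediction within about 1.5 mm, against 6 mm of clearance. I'll lower in steps.

```bash
python3 -m crank '[{"hand":0,"x":0,"y":0.1,"z":0,"ax":0,"ay":0,"az":0},{"hand":0,"x":0,"y":0.15,"z":0,"ax":0,"ay":0,"az":0},{"hand":0,"x":0,"y":0.15,"z":0,"ax":0,"ay":0,"az":0},{"hand":0,"x":0,"y":0.1,"z":0,"ax":0,"ay":0,"az":0},{"hand":0,"x":0,"y":0,"z":0,"ax":0,"ay":0,"az":0}]'
python3 -c "
from h import *
plan([.533,.098,.171],80)
shot('scene','s10');shot('top','t10');a=cv2.imread('pics/s10.png')
cv2.imwrite('pics/s10z.png',cv2.resize(a[120:190,170:240],None,fx=8,fy=8,interpolation=cv2.INTER_CUBIC))
"
```

```text
t: 11.9
eef_pos: [0.5327, 0.0981, 0.1924]
eef_rot: [-1.286, -1.08, 1.081]
contact_force: [-0.1, 0.8, -1.0]
grip_width: 0.0195
t 11.9 pos [0.5327 0.0981 0.1924] yaw(toolx) 80.05 tooly [-8.e-04 -0.e+00 -1.e+00] F [-0.1  0.8 -1. ] w 0.0195
turn about z -0.05 deg -> ay total 0.006
units x,y,z: [ 0.     0.357 -0.006]
```

View pics/s10z.png

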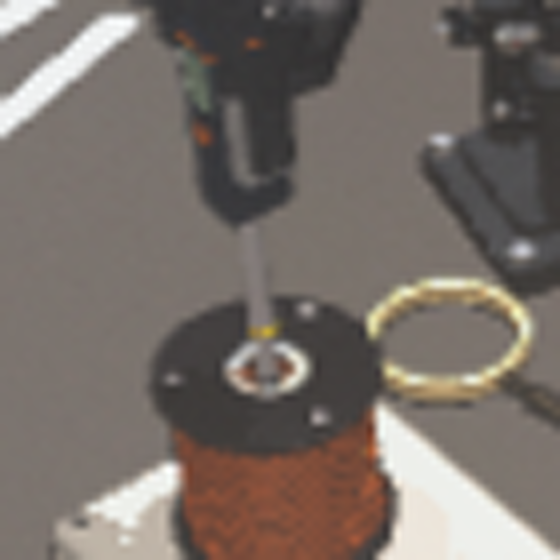

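The stem enters the middle of the bore at (266,370), the ring at (264,332) is about 21 mm above the face, and there is no contact force. Lowering the rest.

```bash
python3 -m crank '[{"hand":0,"x":0,"y":0.1,"z":0,"ax":0,"ay":0,"az":0},{"hand":0,"x":0,"y":0.15,"z":0,"ax":0,"ay":0,"az":0},{"hand":0,"x":0,"y":0.1,"z":0,"ax":0,"ay":0,"az":0},{"hand":0,"x":0,"y":0,"z":0,"ax":0,"ay":0,"az":0},{"hand":0,"x":0,"y":0,"z":0,"ax":0,"ay":0,"az":0}]'
python3 -c "
from h import *
plan([.533,.098,.171],80)
S=shot('scene','s11');T=shot('top','t11');a=cv2.imread('pics/s11.png')
cv2.imwrite('pics/s11z.png',cv2.resize(a[140:190,180:230],None,fx=11,fy=11,interpolation=cv2.INTER_CUBIC))
im=S['image'].astype(float)
y=im[156:176,194:212]; yw=np.clip(y[:,:,0]-y[:,:,2]-45,0,None)*(y[:,:,1]>95); yy,xx=np.mgrid[156:176,194:212]
print('ring',(yw*xx).sum()/yw.sum(),(yw*yy).sum()/yw.sum())
b=np.array([.5333,.0987,.098]);q=S['position']-b;q[2]=0;q/=np.linalg.norm(q)
print('expect axis',proj(S,b),'front',proj(S,b+.004*q))
p=status.get_state()['eef_pos'];print(proj(S,[p[0],p[1],.098]))
"
```

```text
t: 12.62
eef_pos: [0.533, 0.0981, 0.172]
eef_rot: [-1.286, -1.08, 1.08]
contact_force: [0.6, 0.2, -0.2]
grip_width: 0.0197
t 12.625 pos [0.533  0.0981 0.172 ] yaw(toolx) 80.04 tooly [ 1.e-04  0.e+00 -1.e+00] F [ 0.6  0.2 -0.2] w 0.0197
turn about z -0.04 deg -> ay total 0.006
units x,y,z: [-0.001  0.016 -0.001]
ring 202.73825503355704 166.68456375838926
expect axis [202.93344439 165.57139778] front [203.05632681 166.52819294]
[203.02390649 165.71884482]
```

View pics/s11z.png

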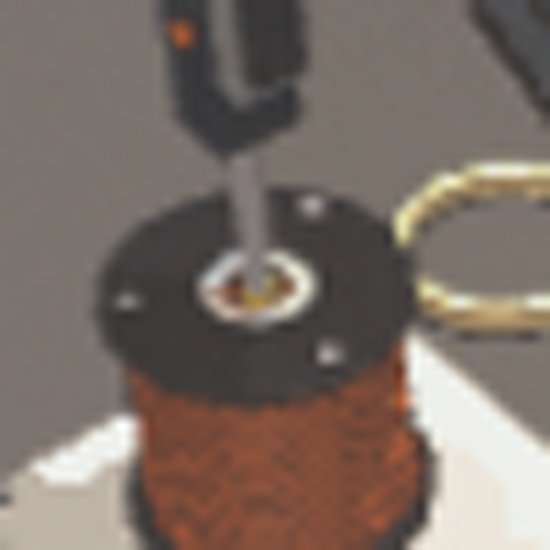

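```bash
python3 - <<'E'
from h import *
for n,(r0,r1) in {'s8':(139,150),'s9':(146,157),'s10':(155,168),'s11':(158,172)}.items():
    im=load(n)['image'].astype(float)[r0:r1,195:210]
    R,G,B=im[:,:,0],im[:,:,1],im[:,:,2]
    w=np.clip(G-B-22,0,None)*((R-G)<45); yy,xx=np.mgrid[r0:r1,195:210]
    print(n,(w*xx).sum()/w.sum(),(w*yy).sum()/w.sum(),w.max(1).round(0))
S=load('s11');q=S['position']-[.533,.098,.098];q[2]=0;q/=np.linalg.norm(q)
for n,tz in(('s8',.2559),('s9',.2224),('s10',.1924),('s11',.172)):
    p=np.array([.533,.0981,tz-.073]) if n!='s8' else np.array([.5307,.0921,tz-.073]); print(n,proj(S,p+.003*q).round(2))
E
```

```text
s8 200.54375 143.73125 [ 0.  0.  0.  0. 31. 51.  0.  0.  0.  0.  0.]
s9 200.9208633093525 152.4388489208633 [ 0.  0.  0.  0.  0.  8. 26. 34.  0.  0.  0.]
s10 202.69897959183675 160.9591836734694 [ 0.  0.  0.  0.  0.  8. 90.  0.  0.  0.  0.  0.  0.]
s11 203.17730496453902 166.53191489361703 [ 0.  0.  0.  0.  0.  0.  0. 14. 12. 45.  0.  0.  0.  0.]
s8 [200.91 143.23]
s9 [201.22 151.82]
s10 [202.33 160.45]
s11 [203.06 166.16]
```

By the image the ring is level with the face; by kinematics it is 1 mm high. I'll lower about 0.5 mm, let it settle and do a final check.

```bash
python3 -m crank '[{"hand":0,"x":0,"y":0.01,"z":0,"ax":0,"ay":0,"az":0},{"hand":0,"x":0,"y":0,"z":0,"ax":0,"ay":0,"az":0},{"hand":0,"x":0,"y":0,"z":0,"ax":0,"ay":0,"az":0},{"hand":0,"x":0,"y":0,"z":0,"ax":0,"ay":0,"az":0},{"hand":0,"x":0,"y":0,"z":0,"ax":0,"ay":0,"az":0}]'
python3 -c "
from h import *
plan([.533,.098,.171],80)
shot('scene','s12');shot('top','t12');a=cv2.imread('pics/s12.png');b=cv2.imread('pics/t12.png')
A=cv2.resize(a[145:185,185:225],(390,390),interpolation=cv2.INTER_CUBIC);B=cv2.resize(b[185:225,145:185],(390,390),interpolation=cv2.INTER_CUBIC)
cv2.imwrite('pics/f12.png',np.hstack([A,B]))
"
```

```text
t: 13.35
eef_pos: [0.5329, 0.0981, 0.1713]
eef_rot: [-1.286, -1.08, 1.08]
contact_force: [-0.5, -0.0, -0.2]
grip_width: 0.0191
t 13.35 pos [0.5329 0.0981 0.1713] yaw(toolx) 80.05 tooly [ 0.  0. -1.] F [-0.5 -0.  -0.2] w 0.0191
turn about z -0.05 deg -> ay total 0.006
units x,y,z: [-0.001  0.005 -0.002]
```

View pics/f12.png

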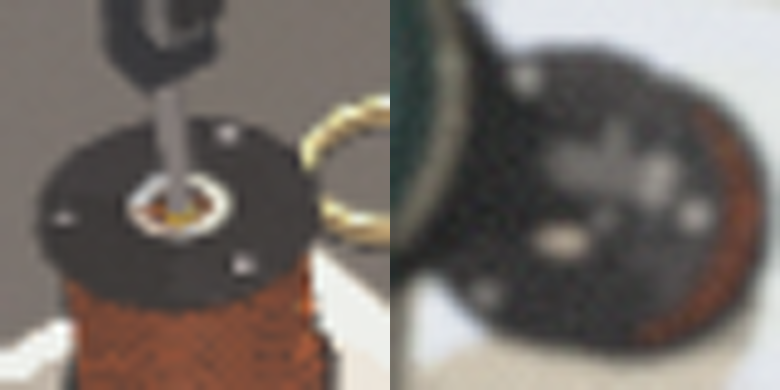

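View pics/s12.png

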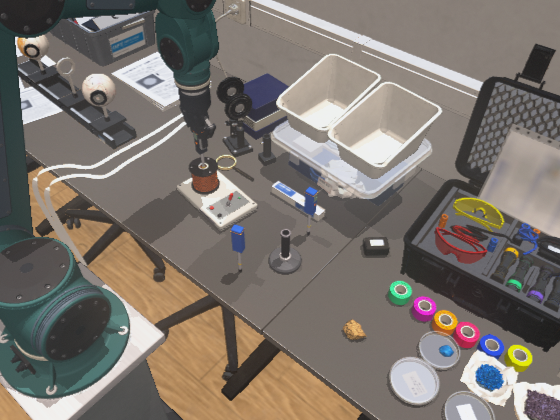

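The ring sits level in the bore mouth at left-panel (180,217), where the front of a level ring should appear. The stem is laterally centred at column 178, against 179.5 for the white rim. Nothing else has moved, so I'll hand it in.

```bash
python3 -c "
from h import *
print(ctrl.sign_off())"
```

```text
the job is handed in; nothing more can be done
None
```

I switched the coil on, lifted the probe from its stand and lowered its stem down the coil's hole. I handed the job in at about 13.5 s, with the gripper still holding the probe there; no verdict was reported.

- **Toggle:** it measures +0.45 rad towards the lamp, so it is at its stop. The peak reading while pushing was about 12 N.
- **Position:** the stem looks centred, within about 0.5 mm across the scene view and 1–1.5 mm along its viewing direction. The tool is upright, and no contact force showed above sensor noise (about 1 N) as the stem went in.
- **Ring height:** before the last 0.5 mm of lowering, the camera showed the ring level with the top face while the arm's position put it 1 mm high. I split the difference, so the two still disagree by about 1 mm.
- **Weak check:** the overhead camera couldn't confirm the centring at the end, because the gripper hid most of the hole.
- **Bystanders:** in the last picture the lens, charger, carton, rock and blue probes look unmoved.

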